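# Clamp the tube with the ratchet lever and hold it for uncapping

### The arm

A 6-joint arm with a two-finger parallel gripper is mounted at the origin on a cart in front of the work surface, level with it; the furniture and walls round the work are solid. World frame = base frame: x ahead of the robot, y to its left, z up, the work surface at z = 0. Lengths are in m, angles in rad, forces in N, time in s.
With the tool pointing down it reaches from about 0.3 to 0.95 m from the base axis. Payload 3.1 kg.
Tool frame: the origin (TCP) lies between the finger pads; the fingertips stand 8 mm ahead of it and the grasp point (between the pads) lies 11 mm behind it (ctrl.tip_reach is the distance from the TCP to the fingertips, in m); z points along the fingers, y is the line along which they close (so a half turn about z gives the same grasp; the last joint's range is limited). The gripper opens to 85 mm and grips with 20 to 120 N. Pads are 22 mm wide; open, the fingers measure 114 mm over their backs; the gripper's body (76 mm by 85 mm) begins 54 mm behind the grasp point. The pads swing forward as they close: fully open they stand 13 mm farther back than shut.
Start: joints at [1.121, 0.308, 1.634, -0, 1.2, -0.07], TCP at [0.232, 0.58, 0.239] pointing down, gripper open.
Joint ranges: [-3.06, 3.06], [-0.79, 1.96], [0.05, 2.63], [-1.19, 4.34], [0.05, 2.64], [-2.94, 2.94]. Speed limits (rad/s): [2.79, 2.79, 3.14, 3.14, 3.14, 3.14].

### API

Orientations are given as a rotation vector (axis times angle).
In Python, from plant import ctrl gives the robot as it stands.
- The arm moves only by the tool drive_tool, never from a script. Its argument "series" is a list of rows, each a list of 7 numbers: the shift along the tool's x, y, z in m, then the turn, a rotation vector about the tool's x, y, z in degrees, then the finger opening in m, from 0 to 0.0854. A call has 1 to 10 rows; each row is the pose to reach, as a shift and turn from the pose commanded when the call began, along the tool's axes at that moment; what a row does not reach only later rows make up. A row lasts 1/12 s, in which the tool goes at most 41.7 mm and 7.16 degrees, less where a joint would pass 70% of its speed; a pose out of reach is approached as far as the arm can. A call with a gripper value outside its range is refused whole. The fingers move at their own pace and stop on an object; "squeeze" is the grip in N (left out, the last holds). Time passes only in rows, so rows that repeat a pose let the fingers close. It gives the time, the measured TCP pose, the force, the opening and the grip force at its end, in the units of the state.
- ctrl.observe(): the state, without advancing time (a new reading comes with each control period).
- ctrl.grab_frame(name): name is "side" or "top"; returns (picture, depth): 420x560x3 uint8, red, green, blue; 420x560 float32, m along the optical axis (not along the pixel's ray), 0 where there is no reading.
- ctrl.get_calibration(name): a dict with "fov_y" (degrees; the focal length in pixels is half the picture's height over the tangent of half this angle, whatever the lens; pixels are square), "cx", "cy" (the principal point, pixels), "world_to_cam" (4x4, takes a point from world to camera coordinates). Camera axes: x right, y up, looking along -z (the intrinsics and any distortion apply to the point x, -y, -z); pixel columns grow to the right and rows downward; lengths in m; the calibration is good to about 2 mm. A picture is of the moment at which its call begins. get_calibration takes no time and is no camera call.
- ctrl.finish_job(): hands the job in; it is judged then, once.
The state is a dict: "clock": time; "qpos": joint angles; "dq": joint speeds; "joint_efforts": joint torques, N m; "ee_pos": TCP position; "eef_rot": TCP orientation; "ft_force": force on the tool from outside, world axes, zero at the start; "wrist_torque": the same for the moment, N m; "gripper_width": finger opening in m; "finger_force": force on a finger pad.
Only numpy, scipy, OpenCV 4.12 (cv2) and the standard library are available. Lean on these libraries where they do the work, as an engineer would, in place of code of your own. Each camera call takes 0.05 s, during which the arm holds its last target. There are 200 camera calls.

### The job

I am about to unscrew a stuck tube cap, so please hold the tube fast for me in the bench clamp: press the clamp's hand lever down with your fingers, feeling the ratchet, three clicks if the wide 50 mL tube lies under the clamp's foot, six clicks if it is the slim 15 mL tube, and never a click more, or the wall cracks. The lever springs up when let go, so finish with your fingers still holding it down at that click; the tube in the spare groove and everything else on the bench stay as they are.

Things in the scene. Friction and masses are not known exactly. Their poses are not given: they have to be found in the camera images.
- tube_clamp: bench tube clamp, fixed: white base plate 190 x 100 mm (its top at 16 mm); origin on the worktop under the lever pivot, z up; the hand lever points along its own -x, +x is its back. Two aluminium V cradles 52 mm wide hold tubes along y: the working cradle 40 mm in front of the pivot, under the lever's foot, and a spare groove 94 mm behind the pivot. Caps point to -y
- lever_angle (a joint): hand lever angle, rad: 0 sprung up at rest, grows as the paddle is pressed down, stop at 0.87. One click is 0.1173 rad (6.7 deg): a sprung roller lands in a valley of the toothed quadrant at 1, 2, 3 .. times this (the rest valley at 0 does not count). At rest the lever rises 20.6 deg above level towards the paddle. Let go, it springs back to 0
- clamp_lever: the hand lever: a steel bar 18 mm wide that runs from the pivot to a grey finger paddle 50 mm long x 36 mm wide x 13 mm thick with a flat ribbed top; the paddle's middle is 137 mm from the pivot. Origin on the pivot axis; its y is the pivot axis, and at rest its axes are the clamp's
- paddle_top (a point): middle of the paddle's top face, where fingers press; about 134 mm above the worktop at rest, 88 mm at the third click, 40 mm at the sixth (about 16 mm a click)
- lever_pivot (a point): the lever's pivot, 80 mm above the worktop; its axis is the clamp's y. Feel at the paddle: 2 to 5 N between clicks, 5 to 12 N once the foot bears on the tube; the force sags as the roller runs down into a valley and climbs sharply by 2 to 4 N within 2 mm when it has landed, which is the click; pushed on, it gives way again over the next tooth
- clamp_foot: the spring foot under the lever, a rubber-faced steel pad 36 x 26 mm that comes down on the tube; its springs (2.2 N per mm, 7 mm travel) take up about 3 mm at the right click
- cradle (a point): bottom of the V of the working cradle, 30 mm above the worktop: the tube to be clamped lies centred over it
- tube_wide: the wide 50 mL conical tube, 105 mm long, body 29 mm and cap 34 mm in diameter, lying along its own y; origin under its middle, 17 mm below its axis. It lies either in the working cradle or in the spare groove
- tube_slim: the slim 15 mL conical tube, 120 mm long, body 17 mm and cap 21 mm in diameter, lying along its own y; origin under its middle, 10.5 mm below its axis. It lies in whichever of the two grooves the wide tube does not
- bench_timer: bystander: bench timer, 66 x 66 x 20 mm, origin under its middle
- stain_bottle: bystander: dropper bottle, 48 mm wide, 85 mm high, origin under its middle
- label_tape: bystander: roll of label tape, 60 mm wide, 12 mm high, origin under its middle
- micropipette: bystander: micropipette lying down, 31 x 237 x 50 mm, origin under its middle
- cover_glass_box: bystander: small card box 40 x 62 x 28 mm, origin under its middle
There are look-alikes about, which are no part of the job. Leave any pink or purple look-alike of the tube_wide alone.

How it is judged:
By the outcome, as a careful person would: the job done as asked, in the order asked, and still so for the second after the job is handed in, while the arm keeps its last pose, push and grip.
It also fails if it takes over 48 s, if anything falls off the work surface, if the arm or the gripper's body presses on something with over 40 N, if the wrist force passes 120 N, or if a joint passes its speed limit or range.

## Working session

There is one attempt and no reset: what is moved stays moved. The work goes in short steps, Python scripts to look and compute and a tool call to move; the robot and the scene stay as the last step left them, time stands still between calls to the robot, and variables do not carry over. Pictures are saved under pics/ and viewed, at most 10 in all, crops included, and the job is handed in when it is done.

Besides the shell and the picture viewer there is one more tool, called after "Request:" as name(argument=value, ...) on one line, values as JSON. drive_tool: Moves the arm, as the interface text tells. Its arguments: {"type":"object","properties":{"series":{"type":"array"},"squeeze":{"type":"number"}},"required":["series"]}

```bash
mkdir -p pics
cat > h.py <<'E'
import numpy as np,cv2
from plant import ctrl
def snap(n,tag):
    p,d=ctrl.grab_frame(n); cv2.imwrite(f'pics/{tag}.png',p[:,:,::-1]); np.save(f'pics/{tag}.npy',d); return p,d
def world(n,d,u,v):
    c=ctrl.get_calibration(n); f=210/np.tan(np.radians(c['fov_y'])/2)
    w=d[int(v),int(u)]; pc=np.array([(u-c['cx'])/f*w,-(v-c['cy'])/f*w,-w,1])
    return (np.linalg.inv(c['world_to_cam'])@pc)[:3]
E
python3 - <<'E'
from h import *
for n in('top','side'):
    p,d=snap(n,n+'1'); c=ctrl.get_calibration(n); print(n,{k:v for k,v in c.items() if k!='world_to_cam'})
    print(np.linalg.inv(c['world_to_cam']).round(3))
print(ctrl.observe())
E
```

```text
top {'fov_y': 51.00959730627947, 'cx': 281.6690012867469, 'cy': 208.34832506041366}
[[ 0.019  0.978 -0.207  0.373]
 [-1.     0.018 -0.008 -0.106]
 [-0.004  0.207  0.978  1.235]
 [ 0.     0.     0.     1.   ]]
side {'fov_y': 45.60990221158332, 'cx': 272.0947192416687, 'cy': 216.60802335552182}
[[ 0.887  0.308 -0.344  0.128]
 [-0.461  0.581 -0.671 -0.982]
 [-0.007  0.754  0.657  0.966]
 [ 0.     0.     0.     1.   ]]
{'clock': 0.1, 'qpos': array([ 1.12127758e+00,  3.08894312e-01,  1.63503243e+00,  3.74206342e-05,
        1.19970529e+00, -6.97128418e-02]), 'dq': array([ 0.00021978, -0.0022143 , -0.0026682 , -0.00021632,  0.00122185,
       -0.00107034]), 'joint_efforts': array([ 4.59122020e-07, -4.16400862e+01, -2.77647239e+01,  1.20668838e-05,
        3.82286074e-03, -1.35376433e-05]), 'ee_pos': array([0.23142493, 0.57980778, 0.23818939]), 'eef_rot': array([-5.92933829e-01, -3.08456214e+00,  3.08149412e-03]), 'ft_force': array([-0.5166455 ,  0.50237401,  0.02444426]), 'wrist_torque': array([0.01824621, 0.00602256, 0.00956948]), 'finger_force': 0.0, 'gripper_width': 0.08522860085804601}
```

View pics/top1.png

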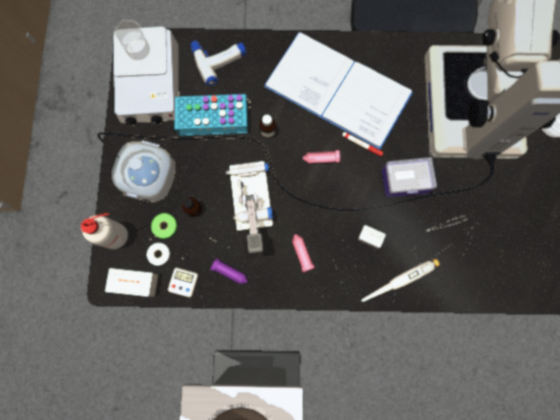

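View pics/side1.png

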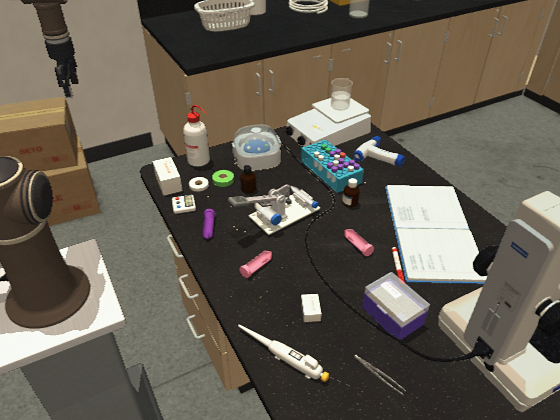

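The clamp is at about (252,205) in top and (275,205) in side, with its lever toward the robot. Blue-capped tubes lie in both cradles, and the pink and purple look-alikes lie loose on the bench. I'll enlarge the clamp in both views.

Run:
```python
from h import *
a=cv2.imread('pics/top1.png')[155:265,210:300]; b=cv2.imread('pics/side1.png')[170:240,220:330]
a=cv2.resize(a,(360,440),interpolation=2); b=cv2.resize(b,(440,280),interpolation=2)
o=np.zeros((440,800,3),np.uint8); o[:,:360]=a; o[:280,360:]=b; cv2.imwrite('pics/crop1.png',o)
```

```text
(no output)
```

View pics/crop1.png

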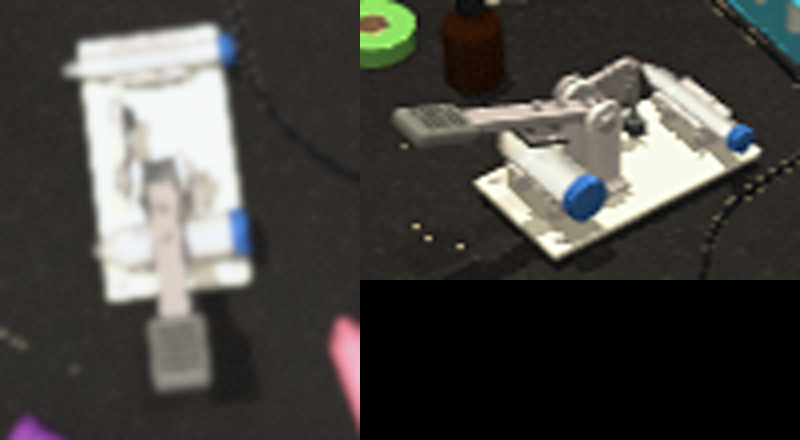

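The working-cradle tube has the large cap (top px ≈(270,213), side ≈(366,219)). The spare-groove tube (top ≈(266,167)) is clearly slimmer. So the wide tube is under the foot, which means three clicks. I'll check this against measured sizes.

Run:
```python
from h import *
d=np.load('pics/top1.npy'); s=np.load('pics/side1.npy')
def T(x,y): return world('top',d,210+x/4,155+y/4).round(4)
def S(x,y): return world('side',s,220+(x-360)/4,170+y/4).round(4)
print('paddle top',T(180,352),T(165,335),T(195,335),T(168,375),T(200,372))
print('side paddle',S(438,120),S(400,112),S(480,125))
print('bar',T(165,210),T(175,290))
print('base',T(100,200),T(230,150),T(84,60),T(112,292),T(242,278))
print('cap w',T(240,215),T(240,235),T(240,250),'cap s',T(227,35),T(227,48),T(227,60))
print('side capw',S(585,178),S(585,215),S(568,198),S(603,195),'s',S(740,130),S(740,147),S(730,138),S(750,138))
def ang(P): return np.degrees(np.arctan2(P[1],P[0]))
p=T(180,352);q=T(165,210);print(ang((q-p)))
```

```text
paddle top [ 0.5151 -0.0324  0.1358] [ 0.373  -0.1062  1.235 ] [ 0.5263 -0.0414  0.1338] [ 0.4998 -0.0257  0.1414] [ 0.502  -0.0456  0.1419]
side paddle [ 0.5167 -0.0353  0.1352] [ 0.495  -0.0235  0.1418] [ 0.5472 -0.034   0.1183]
bar [ 0.6136 -0.0171  0.1003] [ 0.5577 -0.0265  0.1157]
base [0.6371 0.0354 0.0192] [ 0.6768 -0.0553  0.0126] [0.7323 0.0479 0.0445] [0.5722 0.0249 0.0143] [ 0.5841 -0.0661  0.013 ]
cap w [ 0.619  -0.0653  0.0623] [ 0.6046 -0.0658  0.0653] [ 0.5956 -0.0658  0.058 ] cap s [ 0.7684 -0.0501 -0.0053] [ 0.7421 -0.0527  0.0473] [ 0.735  -0.0527  0.0417]
side capw [ 0.6126 -0.0604  0.0651] [ 0.608  -0.0691  0.0397] [ 0.5966 -0.0658  0.0576] [ 0.6232 -0.0671  0.0503] s [ 0.7441 -0.0504  0.0499] [ 0.7414 -0.0558  0.039 ] [ 0.736  -0.0504  0.0456] [ 0.7492 -0.0563  0.0448]
8.82919323263278
```

Measurements:
- **Paddle top:** middle at (0.516, -0.034, 0.135), against the 0.134 height given.
- **Clamp yaw:** about 8.7°.
- **Working cap:** its top is at z≈0.065 and it is about 30 mm wide, so it is the wide tube.

The target is three clicks, with the paddle top at about 88 mm. I'll start the approach, closing the fingers and turning them to line up with the clamp.

Request:
drive_tool(series=[[-0.25,-0.236,0,0,0,-30,0],[-0.25,-0.236,0,0,0,-30,0],[-0.25,-0.236,0,0,0,-30,0],[-0.25,-0.236,0,0,0,-30,0],[-0.25,-0.236,0,0,0,-30,0],[-0.25,-0.236,0,0,0,-30,0],[-0.25,-0.236,0,0,0,-30,0],[-0.25,-0.236,0,0,0,-30,0],[-0.25,-0.236,0,0,0,-30,0],[-0.25,-0.236,0,0,0,-30,0]], squeeze=30)

```text
clock: 0.93
ee_pos: [0.3773, 0.2654, 0.2389]
eef_rot: [0.218, -3.134, 0.002]
ft_force: [0.7, 0.6, 0.3]
gripper_width: -0.0001
finger_force: 0.0
```

```bash
cat > rel.py <<'E'
from h import *
from scipy.spatial.transform import Rotation as R
o=ctrl.observe(); M=R.from_rotvec(o['eef_rot']).as_matrix()
print(o['clock'],o['ee_pos'].round(4),o['ft_force'].round(2),ctrl.tip_reach,o['gripper_width']); print(M.round(3))
c=np.radians(8.7)
print('shift to above paddle',(M.T@(np.array([.516,-.034,.165])-o['ee_pos'])).round(4),'clamp -x in tool',(M.T@[-np.cos(c),-np.sin(c),0]).round(3))
E
python3 rel.py
```

```text
0.9333 [0.3773 0.2654 0.2389] [0.7  0.64 0.34] 0.008 -9.301085360712284e-05
[[-0.99  -0.139 -0.   ]
 [-0.139  0.99  -0.002]
 [ 0.    -0.001 -1.   ]]
shift to above paddle [-0.096  -0.3157  0.0743] clamp -x in tool [ 1.    -0.013  0.   ]
```

Request:
drive_tool(series=[[-0.096,-0.316,0,0,0,0,0],[-0.096,-0.316,0,0,0,0,0],[-0.096,-0.316,0,0,0,0,0],[-0.096,-0.316,0,0,0,0,0],[-0.096,-0.316,0,0,0,0,0],[-0.096,-0.316,0,0,0,0,0],[-0.096,-0.316,0,0,0,0,0],[-0.096,-0.316,0.05,0,0,0,0],[-0.096,-0.316,0.074,0,0,0,0],[-0.096,-0.316,0.074,0,0,0,0]])

```text
clock: 1.77
ee_pos: [0.5125, -0.0313, 0.1579]
eef_rot: [0.22, -3.121, -0.004]
ft_force: [-2.8, 0.9, -1.2]
gripper_width: -0.0
finger_force: 0.0
```

Run:
```python
import rel
from h import *
p,_=snap('side','side2'); q,_=snap('top','top2')
a=cv2.resize(p[100:240,200:340],(400,400),interpolation=2);b=cv2.resize(q[160:270,200:310],(400,400),interpolation=2)
cv2.imwrite('pics/crop2.png',np.hstack([a,b])[:,:,::-1])
```

```text
1.7667 [ 0.5125 -0.0313  0.1579] [-2.76  0.87 -1.17] 0.008 -4.965408496302159e-05
[[-0.99  -0.141 -0.013]
 [-0.141  0.99   0.002]
 [ 0.013  0.004 -1.   ]]
shift to above paddle [-0.003  -0.0032 -0.0071] clamp -x in tool [ 1.    -0.011  0.013]
```

View pics/crop2.png

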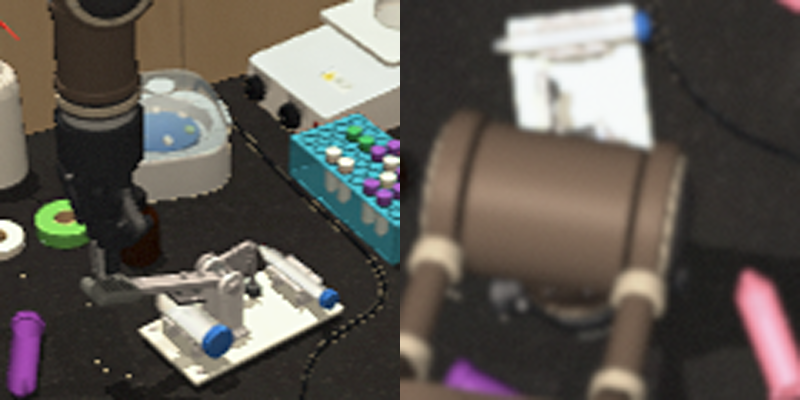

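The fingertips are above the paddle middle at about crop px (100,280). I'll descend to contact.

Request:
drive_tool(series=[[0,0,0.009,0,0,0,0],[0,0,0.018,0,0,0,0],[0,0,0.018,0,0,0,0],[0,0,0.018,0,0,0,0],[0,0,0.018,0,0,0,0]])

```text
clock: 2.28
ee_pos: [0.5172, -0.0298, 0.1482]
eef_rot: [-0.227, 3.132, -0.001]
ft_force: [-0.0, 0.1, -0.0]
gripper_width: -0.0001
finger_force: 0.0
```

Request:
drive_tool(series=[[0,0,0.002,0,0,0,0],[0,0,0.002,0,0,0,0]])

```text
clock: 2.45
ee_pos: [0.517, -0.0302, 0.1457]
eef_rot: [-0.226, 3.132, -0.0]
ft_force: [0.2, 0.8, 0.3]
gripper_width: 0.0002
finger_force: 0.4
```

Request:
drive_tool(series=[[0,0,0.002,0,0,0,0],[0,0,0.002,0,0,0,0]])

```text
clock: 2.62
ee_pos: [0.5172, -0.0304, 0.144]
eef_rot: [-0.225, 3.133, -0.0]
ft_force: [-1.4, 0.0, 5.1]
gripper_width: -0.0003
finger_force: 2.3
```

Request:
drive_tool(series=[[0,0,0.002,0,0,0,0],[0,0,0.002,0,0,0,0]])

```text
clock: 2.78
ee_pos: [0.5172, -0.0305, 0.1419]
eef_rot: [-0.225, 3.133, -0.0]
ft_force: [-0.4, -0.2, 4.3]
gripper_width: 0.0
finger_force: 2.1
```

Contact is at TCP z≈0.1445. By geometry the clicks should land near TCP z 0.128, 0.112 and 0.095. I'll press on along the lever's arc and feel for the first click.

Request:
drive_tool(series=[[0.0015,0,0.004,0,0,0,0],[0.003,0,0.008,0,0,0,0],[0.003,0,0.008,0,0,0,0]])

```text
clock: 3.03
ee_pos: [0.5142, -0.031, 0.133]
eef_rot: [-0.225, 3.132, -0.001]
ft_force: [1.4, -0.6, 2.1]
gripper_width: 0.0
finger_force: 1.3
```

Request:
drive_tool(series=[[0.0005,0,0.0015,0,0,0,0],[0.0005,0,0.0015,0,0,0,0]])

```text
clock: 3.2
ee_pos: [0.5137, -0.0311, 0.1317]
eef_rot: [-0.225, 3.132, -0.001]
ft_force: [1.6, 0.1, 1.6]
gripper_width: 0.0002
finger_force: 1.2
```

Request:
drive_tool(series=[[0.0005,0,0.0015,0,0,0,0],[0.0005,0,0.0015,0,0,0,0]])

```text
clock: 3.37
ee_pos: [0.513, -0.0311, 0.1301]
eef_rot: [-0.226, 3.133, -0.0]
ft_force: [1.6, 0.2, 1.4]
gripper_width: -0.0
finger_force: 0.9
```

Request:
drive_tool(series=[[0.0005,0,0.0015,0,0,0,0],[0.0005,0,0.0015,0,0,0,0]])

```text
clock: 3.53
ee_pos: [0.5127, -0.0311, 0.1288]
eef_rot: [-0.226, 3.133, -0.0]
ft_force: [1.3, -0.3, 3.7]
gripper_width: 0.0004
finger_force: 1.8
```

Request:
drive_tool(series=[[0.0005,0,0.0015,0,0,0,0],[0.0005,0,0.0015,0,0,0,0]])

```text
clock: 3.7
ee_pos: [0.5123, -0.0312, 0.1276]
eef_rot: [-0.226, 3.132, -0.0]
ft_force: [2.0, -0.0, 4.4]
gripper_width: -0.0
finger_force: 2.3
```

Request:
drive_tool(series=[[0.0005,0,0.0015,0,0,0,0],[0.0005,0,0.0015,0,0,0,0]])

```text
clock: 3.87
ee_pos: [0.5118, -0.0313, 0.126]
eef_rot: [-0.226, 3.132, -0.0]
ft_force: [1.5, 0.2, 3.6]
gripper_width: 0.0003
finger_force: 2.2
```

Request:
drive_tool(series=[[0.0005,0,0.0015,0,0,0,0],[0.0005,0,0.0015,0,0,0,0]])

```text
clock: 4.03
ee_pos: [0.5113, -0.0313, 0.1243]
eef_rot: [-0.225, 3.132, -0.0]
ft_force: [3.4, -0.3, 3.2]
gripper_width: -0.0003
finger_force: 2.0
```

Click 1 landed at TCP z≈0.129, as predicted. Next is click 2, at about 0.112.

Request:
drive_tool(series=[[0.001,0,0.004,0,0,0,0],[0.002,0,0.008,0,0,0,0],[0.002,0,0.008,0,0,0,0]])

```text
clock: 4.28
ee_pos: [0.5077, -0.0314, 0.1151]
eef_rot: [0.225, -3.131, -0.001]
ft_force: [2.0, 0.4, 1.8]
gripper_width: -0.0001
finger_force: 1.3
```

Request:
drive_tool(series=[[0.0003,0,0.0015,0,0,0,0],[0.0003,0,0.0015,0,0,0,0]])

```text
clock: 4.45
ee_pos: [0.5074, -0.0314, 0.1139]
eef_rot: [0.226, -3.131, -0.001]
ft_force: [1.3, -0.3, 1.2]
gripper_width: -0.0
finger_force: 1.1
```

Request:
drive_tool(series=[[0.0003,0,0.0015,0,0,0,0],[0.0003,0,0.0015,0,0,0,0]])

```text
clock: 4.62
ee_pos: [0.5073, -0.0315, 0.1128]
eef_rot: [0.226, -3.131, -0.001]
ft_force: [-0.2, 0.7, 3.5]
gripper_width: 0.0004
finger_force: 1.6
```

Request:
drive_tool(series=[[0.0003,0,0.0015,0,0,0,0],[0.0003,0,0.0015,0,0,0,0]])

```text
clock: 4.78
ee_pos: [0.5071, -0.0315, 0.1116]
eef_rot: [0.226, -3.132, -0.001]
ft_force: [-0.7, -0.5, 4.8]
gripper_width: 0.0003
finger_force: 2.6
```

Request:
drive_tool(series=[[0.0003,0,0.0015,0,0,0,0],[0.0003,0,0.0015,0,0,0,0]])

```text
clock: 4.95
ee_pos: [0.5069, -0.0315, 0.1102]
eef_rot: [0.226, -3.132, -0.001]
ft_force: [-1.4, 0.9, 4.3]
gripper_width: -0.0002
finger_force: 2.4
```

Request:
drive_tool(series=[[0.0003,0,0.0015,0,0,0,0],[0.0003,0,0.0015,0,0,0,0]])

```text
clock: 5.12
ee_pos: [0.5067, -0.0316, 0.1086]
eef_rot: [0.226, -3.132, -0.001]
ft_force: [-1.1, 0.2, 5.0]
gripper_width: 0.0004
finger_force: 2.3
```

Click 2 landed at about 0.113, so click 3 should come near 0.096. I'll go to about 0.101, then take 1 mm steps.

Request:
drive_tool(series=[[0.0005,0,0.003,0,0,0,0],[0.001,0,0.006,0,0,0,0],[0.001,0,0.006,0,0,0,0]])

```text
clock: 5.37
ee_pos: [0.506, -0.0317, 0.1025]
eef_rot: [0.226, -3.133, -0.001]
ft_force: [-1.0, 0.2, 6.1]
gripper_width: -0.0001
finger_force: 2.7
```

Request:
drive_tool(series=[[0.0002,0,0.0015,0,0,0,0],[0.0002,0,0.0015,0,0,0,0]])

```text
clock: 5.53
ee_pos: [0.5059, -0.0318, 0.1013]
eef_rot: [0.226, -3.133, -0.001]
ft_force: [-1.6, 1.2, 5.2]
gripper_width: -0.0001
finger_force: 2.7
```

Request:
drive_tool(series=[[0.0001,0,0.001,0,0,0,0],[0.0001,0,0.001,0,0,0,0]])

```text
clock: 5.7
ee_pos: [0.5058, -0.0318, 0.1004]
eef_rot: [0.226, -3.133, -0.001]
ft_force: [-1.4, 0.3, 5.8]
gripper_width: -0.0001
finger_force: 2.8
```

Request:
drive_tool(series=[[0.0001,0,0.001,0,0,0,0],[0.0001,0,0.001,0,0,0,0]])

```text
clock: 5.87
ee_pos: [0.5057, -0.0318, 0.0994]
eef_rot: [0.226, -3.133, -0.001]
ft_force: [-1.4, 1.5, 5.1]
gripper_width: -0.0002
finger_force: 2.8
```

Request:
drive_tool(series=[[0.0001,0,0.001,0,0,0,0],[0.0001,0,0.001,0,0,0,0]])

```text
clock: 6.03
ee_pos: [0.5056, -0.0318, 0.0985]
eef_rot: [0.226, -3.133, -0.001]
ft_force: [-0.7, 0.8, 6.0]
gripper_width: -0.0001
finger_force: 2.8
```

Request:
drive_tool(series=[[0,0,0.001,0,0,0,0],[0,0,0.001,0,0,0,0]])

```text
clock: 6.2
ee_pos: [0.5055, -0.0318, 0.0974]
eef_rot: [0.225, -3.133, -0.001]
ft_force: [-1.3, 1.0, 6.0]
gripper_width: 0.0002
finger_force: 2.8
```

Request:
drive_tool(series=[[0,0,0.001,0,0,0,0],[0,0,0.001,0,0,0,0]])

```text
clock: 6.37
ee_pos: [0.5055, -0.0318, 0.0964]
eef_rot: [0.226, -3.133, -0.001]
ft_force: [-1.7, -0.1, 5.6]
gripper_width: 0.0001
finger_force: 2.8
```

Request:
drive_tool(series=[[0,0,0.0005,0,0,0,0],[0,0,0.0005,0,0,0,0]])

```text
clock: 6.53
ee_pos: [0.5055, -0.0318, 0.096]
eef_rot: [0.226, -3.132, -0.001]
ft_force: [-1.6, 0.2, 6.9]
gripper_width: -0.0
finger_force: 3.2
```

Request:
drive_tool(series=[[0,0,0.0005,0,0,0,0],[0,0,0.0005,0,0,0,0]])

```text
clock: 6.7
ee_pos: [0.5054, -0.0318, 0.0956]
eef_rot: [0.226, -3.132, -0.001]
ft_force: [-1.8, 0.5, 7.8]
gripper_width: -0.0004
finger_force: 3.7
```

Request:
drive_tool(series=[[0,0,0.0005,0,0,0,0],[0,0,0.0005,0,0,0,0]])

```text
clock: 6.87
ee_pos: [0.5054, -0.0318, 0.0953]
eef_rot: [0.226, -3.132, -0.001]
ft_force: [-2.4, 1.0, 7.6]
gripper_width: 0.0001
finger_force: 4.1
```

The force sagged to 5.6 N and then climbed to about 8 N within 1 mm. The tip is at 87 mm, against the 88 mm expected, so the third click has landed. I'll hold it and check.

Request:
drive_tool(series=[[0,0,0,0,0,0,0],[0,0,0,0,0,0,0],[0,0,0,0,0,0,0],[0,0,0,0,0,0,0],[0,0,0,0,0,0,0],[0,0,0,0,0,0,0]])

```text
clock: 7.37
ee_pos: [0.5055, -0.0318, 0.0953]
eef_rot: [0.226, -3.132, -0.001]
ft_force: [-2.1, 0.8, 8.0]
gripper_width: -0.0001
finger_force: 4.1
```

Run:
```python
from h import *
p,_=snap('side','side3')
cv2.imwrite('pics/crop3.png',cv2.resize(p[140:240,210:330],(720,600),interpolation=2)[:,:,::-1])
```

```text
(no output)
```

View pics/crop3.png

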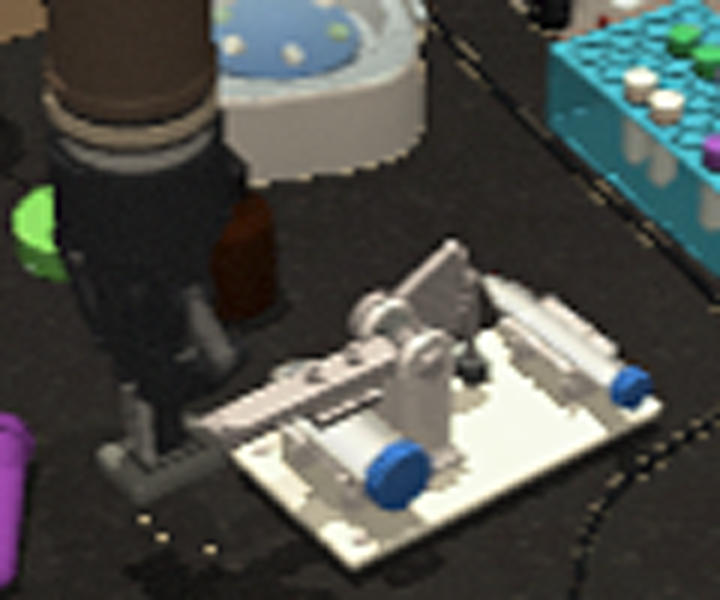

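The lever is level, the foot is on the wide tube (cap at crop px (398,474)), the fingers are on the paddle at (160,465), and the spare tube hasn't moved. The push is steady at 8 N, so I'm handing it in.

```bash
python3 -c "from plant import ctrl; print(ctrl.finish_job())"
```

```text
the job is handed in; nothing more can be done
None
```

The wide 50 mL tube lay under the clamp's foot, so I pressed the lever to the third click and handed the job in with the fingers still holding it there at about 8 N; the spare-groove tube looked unmoved in the last picture, and I touched nothing else.

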